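# Fit the sprung guard bar across a tableware display

### The arm

A 6-joint arm with a two-finger parallel gripper is mounted at the origin on the work surface. World frame = base frame: x ahead of the robot, y to its left, z up, the work surface at z = 0. Lengths are in mm, angles in rad, forces in N, time in s.
With the tool pointing down it reaches from about 375 to 975 mm from the base axis. Payload 3.8 kg.
Tool frame: the origin (TCP) lies at the very end of the fingers, on their centre line; the grasp point (between the pads) lies arm.grasp_offset behind it (arm.grasp_offset is the distance from the TCP to the grasp point, in mm); z points along the fingers, y is the direction in which the jaws open and shut (so a half turn about z gives the same grasp; the last joint's range is limited). The gripper opens to 85 mm and grips with 20 to 120 N. Pads are 22 mm wide; open, the fingers measure 114 mm over their backs; the gripper's body (76 mm by 85 mm) begins 54 mm behind the grasp point. The pads swing forward as they close: fully open they stand 13 mm farther back than shut.
Start: joints at [1.127, 0.264, 1.604, -0, 1.274, -0.037], TCP at [267.076, 619.91, 231.28] pointing down, gripper open.
Joint ranges: [-2.63, 2.63], [-0.94, 2.18], [0.31, 2.57], [-1.31, 4.45], [0, 2.66], [-2.55, 2.55]. Speed limits (rad/s): [2.57, 2.57, 3.14, 3.14, 3.14, 3.14].

### API

Orientations are given as a rotation vector (axis times angle).
In Python, from cell import arm gives the robot as it stands.
- The arm moves only by the tool play_rows, never from a script. Its argument "targets" is a list of rows, each a list of 7 numbers: the shift along the tool's x, y, z in cm, then the turn, a rotation vector about the tool's x, y, z in rad, then the closure, from 0 (fully open) to 1 (shut). In form: [[x, y, z, ax, ay, az, gripper], ...]. A call has 1 to 12 rows; each row shifts and turns the commanded pose from where the row before left it, along the tool's axes as they then stand; what a row does not reach is not made up. A row lasts 1/12 s, in which the tool goes at most 41.7 mm and 7.16 degrees, less where a joint would pass 70% of its speed; a pose out of reach is approached as far as the arm can. A call with a gripper value outside its range is refused whole. The fingers move at their own pace and stop on an object; "grip_force" is the grip in N (left out, the last holds). Time passes only in rows, so rows that do not move let the fingers close. It gives the time, the measured TCP pose, the force and the opening at its end, in the units of the state.
- arm.observe(): the state, without advancing time (a new reading comes with each control period).
- arm.snapshot(name): name is "scene" or "top" or "wrist"; returns a dict with "frame" (420x560x3 uint8, red, green, blue), "range_z" (420x560 float32, mm along the optical axis (not along the pixel's ray), 0 where there is no reading), "fx", "fy", "cx", "cy" (pixels), "R" (3x3) and "t" (3): a world point X has camera coordinates R X + t; the wrist camera has in their place "mount" (4x4, takes a point from camera to tool coordinates, whose origin is the TCP and whose axes are the flange's). Camera axes: x right, y down, z forward; pixel columns grow to the right and rows downward; lengths in mm; the calibration is good to about 2 mm. A picture is of the moment at which its call begins: read the wrist's pose just before it.
- arm.hand_in(): hands the job in, once; it reports no verdict.
The state is a dict: "clock": time; "qpos": joint angles; "joint_velocities": joint speeds; "joint_torque": joint torques, N m; "ee_pos": TCP position; "eef_rot": TCP orientation; "contact_force": force on the tool from outside, world axes, zero at the start; "ft_torque": the same for the moment, N m; "grip_width": finger opening in mm.
Only numpy, scipy, OpenCV 4.12 (cv2) and the standard library are available. Lean on these libraries where they do the work, as an engineer would, in place of code of your own. Each camera call takes 0.05 s, during which the arm holds its last target. There are 200 camera calls.

### The job

Fit the guard bar across the front of the display step so that the dishes cannot be shaken off: put its red sprung foot into the holder on the left-hand post (as seen from the robot) with the bar still at an angle, push it in against the spring, swing the bar about that post into line and let the other foot spring into the right-hand holder. Push only until the spring is fully in, never much harder, and leave the wares where they are; let go of the bar when it hangs safely in both holders.

Things in the scene. Friction and masses are not known exactly. Their poses are not given: they have to be found in the camera images.
- bar: Guard bar lying on the counter: square aluminium tube 18 x 18 mm, 219 mm long (bar y -139 to +80 mm), a black ball-ended foot at one end, a sprung brass inner tube with a red foot at the other. About 0.2 to 0.35 kg, balanced near its origin. Origin: middle of the bar's underside (centre line 9 mm above it); y along the bar to the red foot, z up. Hold it by the big tube.
- bar_black_tip (a point): Tip of the bar's fixed black rubber foot, at bar y = -150 mm, on the centre line. The foot ends in a ball of 16 mm diameter.
- bar_collar (a point): End of the big tube (black collar), bar y = +80 mm, on the centre line. Out of it comes a 13 mm square brass inner tube with a red foot ending in a 16 mm ball, tip at bar y = +155.5 mm when free. It slides in against a spring by 12 mm at most (tip at +143.5 mm): 4 N starts it, 16 N has it fully in, beyond that it is solid.
- step: Dark wooden display step, fixed on the counter, 300 (x) x 460 (y) x 50 mm high. Origin: centre of its underside; x away from the robot, y left along the front edge, z up. A white fence is clamped to its front edge: two 20 mm posts, 140 mm tall above the counter, on the line step x = -130 mm. It may be clamped up to 25 mm left or right of the middle; this shift is not measured: see or feel it.
- left_place (a point): Point fixed to the step: where the middle of the left holder's back plate would be with the fence unshifted (step x -130, y +150, z 95 mm); the real one is up to 25 mm off along step y. The holder, on the post's inner face, is a grey pocket 22 mm wide and 22 mm high inside; floor, ceiling and far side wall, 3 mm thick, stand 9 mm out from the back plate.
- right_place (a point): The same point for the right holder (step y -150 mm), a mirror image; the two real back plates are always 300 mm apart. On the robot's side each holder has only an orange lip, 3 mm thick, standing 5 mm out from the back plate. With its spring fully in, the bar clears one lip by 1.5 mm but is too long to pass both at once. The posts do not give and should not be pushed above about 25 N.
- bowl: blue bowl, 104 mm across, 55 mm high, on the step; a ware to be left alone. Origin: centre of its underside
- teacup: brown teacup, 68 mm across, 72 mm high, on the step; leave alone. Origin: centre of its underside
- vase: green glazed vase, 72 mm across, 110 mm high, on the step; leave alone. Origin: centre of its underside
- owl: white owl figurine, 64 mm across, 98 mm high, on the counter at the left; leave alone. Origin: centre of its underside
- lacquer_box: red and black lacquer box 134 x 104 x 60 mm, on the counter at the left; leave alone. Origin: centre of its underside
- dish: white dish, 136 mm across, 22 mm high, on the counter at the right; leave alone. Origin: centre of its underside
- rice_bowl: white rice bowl, 112 mm across, 60 mm high, on the counter at the right; leave alone. Origin: centre of its underside

How it is judged (in metres and radians):
On the way:
1. the bar's foot is pressed into the holder, above the step, with the bar still at an angle to the line of the posts (over 0.05 rad) and at least 6 N on the fence (angle between the y axis of bar and the y axis of step, either way round above 0.05 rad and contact force between bar and step above 6 N and z of bar in the frame of step above 0.065 m), for 0.1 s.
At the end, for the whole second after the job is handed in: The bar is released and at rest in both holders, red foot to the left (bar_collar over 30 mm left of the step's middle): within 0.03 rad of the line of the posts, its origin within 5 mm of that line (step x -130 mm), within 29 mm of the step's middle, 75 to 92 mm above the step's underside (angle between the y axis of bar and the y axis of step, either way round below 0.03 rad and x of bar in the frame of step between -0.135 and -0.125 m and y of bar in the frame of step between -0.029 and 0.029 m and z of bar in the frame of step between 0.075 and 0.092 m and linear speed of bar below 0.01 m/s and y of bar_collar in the frame of step above 0.03 m); the robot touches nothing.
It fails at once if the bar presses on the fence or step with more than 30 N (contact force between bar and step above 30 N).
It fails at once if a ware is moved by more than 15 mm (distance of any of bowl, teacup, vase, owl, lacquer_box, dish, rice_bowl from where it was at the start of the episode above 0.015 m).
It also fails if it takes over 59 s, if anything falls off the work surface, if the arm or the gripper's body presses on something with over 40 N, if the wrist force passes 120 N, or if a joint passes its speed limit or range.

## Working session

There is one attempt and no reset: what is moved stays moved. The work goes in short steps, Python scripts to look and compute and a tool call to move; the robot and the scene stay as the last step left them, time stands still between calls to the robot, and variables do not carry over. Pictures are saved under pics/ and viewed, about 8 in all and at most 12, crops included, and the job is handed in when it is done.

Besides the shell and the picture viewer there is one more tool, called after "Call:" as a command line: name --pt "numbers of a row" for each row, then --argument value for the rest. play_rows: Moves the arm, as the interface text tells. Its arguments: {"type":"object","properties":{"targets":{"type":"array","items":{"type":"array","items":{"type":"number"}}},"grip_force":{"type":"number"}},"required":["targets"]}

```bash
ls && mkdir -p pics && python3 - <<'E'
from cell import arm
import cv2,numpy as np,pickle
s=arm.observe();print(s,arm.grasp_offset)
for n in("scene","top"):
    p=arm.snapshot(n);pickle.dump(p,open(f"pics/{n}0.pkl","wb"));cv2.imwrite(f"pics/{n}0.png",cv2.cvtColor(p["frame"],cv2.COLOR_RGB2BGR))
    print(n,p["fx"],p["cx"],p["cy"],p["R"],p["t"],(p["range_z"]>0).mean())
E
```

```text
pics
{'clock': 0.0, 'qpos': array([ 1.12712489e+00,  2.64791404e-01,  1.60539370e+00,  1.46849794e-05,
        1.27368240e+00, -3.69015579e-02]), 'joint_velocities': array([ 3.86247407e-04, -7.46068021e-04,  7.65592462e-05,  7.39431662e-04,
       -5.30053948e-04,  7.74800637e-04]), 'joint_torque': array([ 1.27406762e-03, -5.15137589e+01, -3.67300165e+01, -6.07495008e-05,
        1.33026016e-02, -1.01891752e-05]), 'ee_pos': array([266.74246676, 619.25836798, 229.92560681]), 'eef_rot': array([-0.6344508 , -3.07629285,  0.0034648 ]), 'contact_force': array([0.16672592, 0.27141127, 0.36819149]), 'ft_torque': array([1.02651584e-02, 3.49097083e-05, 1.46139004e-03]), 'grip_width': 85.12983102603877} 18.700000000000003
scene 459.1299783452395 283.7752314829361 210.74819269920027 [[ 0.32632049  0.945257   -0.00203689]
 [ 0.74368913 -0.25806439 -0.61670839]
 [-0.58347357  0.19972978 -0.78718905]] [-185.90406442 -375.38090967 1835.39830611] 0.996062925170068
top 519.8613123899797 276.1772917193419 201.37459450922447 [[ 0.00927741 -0.99994603 -0.00467722]
 [-0.99848135 -0.0090096  -0.05434898]
 [ 0.0543039   0.00517433 -0.99851105]] [   5.90440286  548.91766015 1632.79425946] 0.9960714285714286
```

View pics/scene0.png

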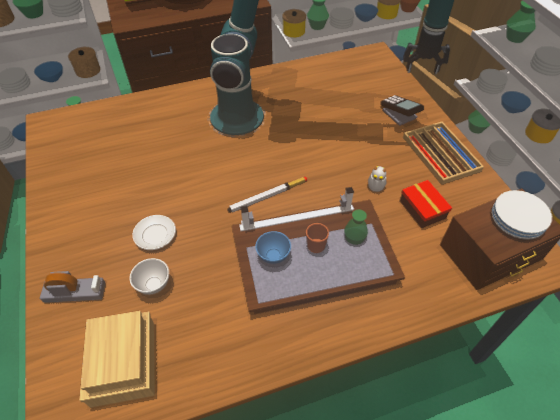

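View pics/top0.png

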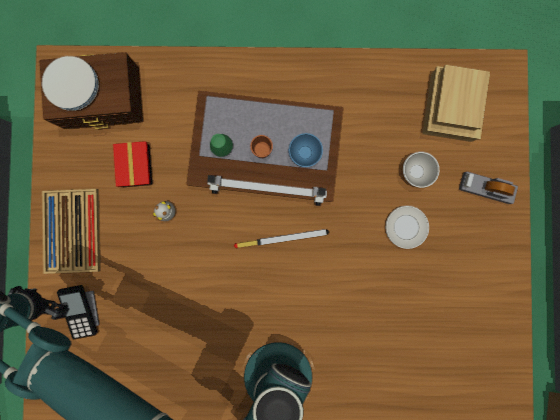

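The scene view shows the bar at about (230,208)–(306,180), posts near (247,217) and (348,197). In the top view the bar runs from the red foot at (236,245) to the black foot at (328,232), posts at (214,185) and (320,195), with the owl at (164,211). I'll crop closer on the fence.

```bash
cat > h.py <<'E'
import numpy as np,cv2,pickle
def ray(p,u,v):
    d=np.array([(u-p["cx"])/p["fx"],(v-p["cy"])/p["fy"],1.]);return -p["R"].T@p["t"],p["R"].T@d
def onz(p,u,v,z):
    c,d=ray(p,u,v);return c+d*(z-c[2])/d[2]
def cloud(p):
    v,u=np.mgrid[:420,:560];z=p["range_z"]
    c=np.stack([(u-p["cx"])/p["fx"]*z,(v-p["cy"])/p["fy"]*z,z],-1)
    return (c-p["t"])@p["R"]
def proj(p,X):
    c=p["R"]@X+p["t"];return np.array([c[0]/c[2]*p["fx"]+p["cx"],c[1]/c[2]*p["fy"]+p["cy"]])
E
python3 - <<'E'
from h import *
a=pickle.load(open("pics/top0.pkl","rb"));b=pickle.load(open("pics/scene0.pkl","rb"))
A=cv2.resize(a["frame"][160:260,195:345],None,fx=5,fy=5,interpolation=cv2.INTER_CUBIC)
B=cv2.resize(b["frame"][165:250,220:370],None,fx=5,fy=5,interpolation=cv2.INTER_CUBIC)
cv2.imwrite("pics/c1.png",cv2.cvtColor(A,cv2.COLOR_RGB2BGR));cv2.imwrite("pics/c2.png",cv2.cvtColor(B,cv2.COLOR_RGB2BGR))
X=cloud(a)
for u,v in[(214,185),(320,195),(214,190),(320,200),(265,188),(285,238),(262,130),(450,300)]:print(u,v,X[v,u].round(1))
# heights map rows over fence
m=(X[...,2]>105)&(X[...,2]<170)&(X[...,0]>450)
n,l,st,ce=cv2.connectedComponentsWithStats(m.astype(np.uint8))
for i in range(1,n):
    if st[i,4]>8:print(st[i],ce[i].round(1),X[l==i].mean(0).round(1),X[l==i].max(0).round(1))
E
```

```text
214 185 [595.8 204.   53.9]
320 195 [ 562.7 -118.9  128.2]
214 190 [582.  206.6  31.9]
320 200 [ 552.1 -124.6   56.2]
265 188 [588.1  45.8  51.7]
285 238 [433.4 -17.9  21.1]
262 130 [768.8  56.9  56.2]
450 300 [ 243.3 -539.     7. ]
[  40   52   96   71 3588] [97.8 90.4] [865.5 540.3 146.3] [985.9 715.8 169.9]
[ 436   65   54   64 2698] [462.6  96.6] [ 862.6 -545.4  119. ] [ 960.3 -467.4  131.5]
[211 134  20  20 304] [219.9 143.1] [712.6 177.7 139.9] [745.  208.2 168.7]
[250 135  23  23 128] [261.  144.8] [712.   57.4 118.7] [742.2  90.1 130.2]
[309 134   9   5  12] [313.  135.5] [743.6 -98.6 106.7] [748.3 -86.6 109.1]
[208 175  13  11  95] [213.7 179.3] [606.2 195.6 129.2] [618.6 211.2 150.1]
[314 187  13  10  97] [319.5 191.5] [ 572.9 -117.2  128.2] [ 588.  -102.2  148.4]
```

View pics/c1.png

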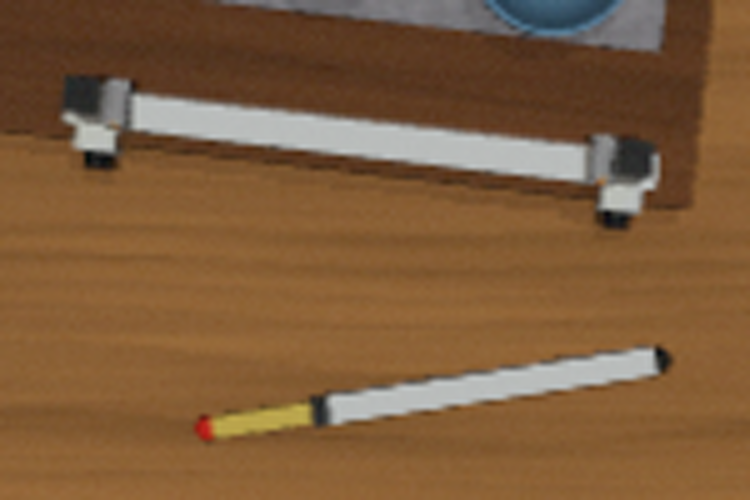

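View pics/c2.png

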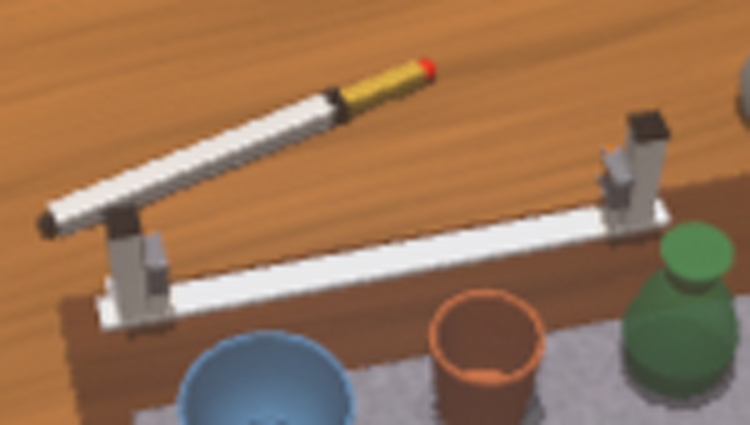

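Both views agree with the description: the bar's red foot is to the left, and there are black-capped posts with grey holders on their inner faces. Now the measurements by colour masks in both views.

```bash
cat >> h.py <<'E'
def tri(ps,uvs):
    A=np.zeros((3,3));b=np.zeros(3)
    for p,(u,v) in zip(ps,uvs):
        c,d=ray(p,u,v);d=d/np.linalg.norm(d);M=np.eye(3)-np.outer(d,d);A+=M;b+=M@c
    X=np.linalg.solve(A,b);return X,[np.round(proj(p,X)-uv,2) for p,uv in zip(ps,uvs)]
def mask(p,f,box):
    hsv=cv2.cvtColor(p["frame"],cv2.COLOR_RGB2HSV).astype(int);m=f(hsv[...,0],hsv[...,1],hsv[...,2])
    k=np.zeros(m.shape,bool);u0,v0,u1,v1=box;k[v0:v1,u0:u1]=True;m=(m&k).astype(np.uint8)
    n,l,st,ce=cv2.connectedComponentsWithStats(m)
    i=1+np.argmax(st[1:,4]);return l==i,ce[i],st[i,4]
E
python3 - <<'E'
from h import *
a=pickle.load(open("pics/top0.pkl","rb"));b=pickle.load(open("pics/scene0.pkl","rb"))
red=lambda h,s,v:((h<6)|(h>172))&(s>170)&(v>90)
blk=lambda h,s,v:(v<75)&(s<110)
wht=lambda h,s,v:(v>120)&(s<70)
brs=lambda h,s,v:(h>20)&(h<32)&(s>110)&(v>110)
def both(n,f,ba,bb):
    ma,ca,na=mask(a,f,ba);mb,cb,nb=mask(b,f,bb);X,e=tri([a,b],[ca,cb]);print(n,ca.round(1),na,cb.round(1),nb,"->",X.round(1),*e);return X
r=both("red",red,(225,235,250,255),(295,172,315,190))
br=both("brass",brs,(230,235,262,252),(285,170,308,192))
w=both("tube",wht,(252,225,332,250),(225,178,295,215))
k=both("blacktip",blk,(322,222,335,240),(224,200,235,217))
L=both("capL",blk,(205,172,220,184),(340,185,356,196))
R=both("capR",blk,(314,185,328,198),(238,204,252,214))
print("cap dist",np.linalg.norm(L-R),"bar len",np.linalg.norm(r-k))
for u,v in[ (250,184),(270,186),(290,189)]:print("rail",cloud(a)[v,u].round(1))
def box(n,f,bb,p,z):
    m,c,nn=mask(p,f,bb);vs,us=np.nonzero(m);rc=cv2.minAreaRect(np.stack([us,vs],1).astype(np.float32));pts=cv2.boxPoints(rc)
    print(n,rc,[onz(p,*q,z).round(1)[:2] for q in pts])
box("tube",wht,(252,225,332,250),a,18)
# step outline corners via depth: z 45..56 vs counter
X=cloud(a);m=((X[...,2]>38)&(X[...,2]<75)&(X[...,0]>540)&(X[...,0]<930)&(X[...,1]>-220)&(X[...,1]<330)).astype(np.uint8)
m=cv2.morphologyEx(m,cv2.MORPH_OPEN,np.ones((5,5)))
cn=max(cv2.findContours(m,0,2)[0],key=cv2.contourArea);rc=cv2.minAreaRect(cn);print(rc,[onz(a,*q,50).round(1)[:2] for q in cv2.boxPoints(rc)])
E
```

```text
red [235.1 245.4] 10 [305.6 178.4] 5 -> [408.  138.5  10.2] [0.37 0.13] [ 0.35 -0.02]
brass [247.1 243.6] 84 [295.9 181.3] 26 -> [414.2 100.   15.8] [0.41 0.14] [ 0.39 -0.02]
tube [293.  236.7] 370 [257.7 196.5] 304 -> [436.9 -45.3  15.6] [0.69 0.21] [ 0.67 -0.02]
blacktip [326.9 231.3] 7 [229.4 209.8] 5 -> [ 455.4 -151.5    9.1] [0.3  0.08] [ 0.29 -0.  ]
capL [211.  178.4] 55 [349.5 190.3] 26 -> [607.4 201.4 141.5] [0.22 0.09] [ 0.22 -0.02]
capR [321.1 191.2] 52 [244.2 209.2] 29 -> [ 572.6 -123.   140.8] [0.65 0.18] [ 0.66 -0.01]
cap dist 326.2927207034585 bar len 293.8333352208841
rail [599.6  92.2  57.3]
rail [594.5  30.4  50.9]
rail [585.8 -31.8  50.7]
tube ((292.95819091796875, 236.7306365966797), (5.758668899536133, 66.13949584960938), 81.17961883544922) [array([429.6,  61.3]), array([ 463.4, -144.5]), array([ 445.5, -147.3]), array([411.7,  58.3])]
((264.74609375, 146.46327209472656), (147.6586151123047, 96.8203353881836), 6.441600799560547) [array([591.4, 291.7]), array([894.8, 263.3]), array([ 845.9, -197.4]), array([ 543.9, -164.4])]
```

Checks hold: the two feet and the cap heights (141 mm against 140) fit, and the cap spacing of 326 mm fits 300 plus two posts and plates. The bar origin is near (431.8, −8.5) with yaw +0.163. The fence middle is near (590, 39.2) with yaw −0.107. Next, the approach above the bar.

```bash
cat >> h.py <<'E'
from scipy.spatial.transform import Rotation as Ro
def want(yaw): # tool down, tool x = world y turned by yaw
    x=np.array([-np.sin(yaw),np.cos(yaw),0]);z=np.array([0,0,-1.]);return np.stack([x,np.cross(z,x),z],1)
def delta(s,pos,yaw):
    R=Ro.from_rotvec(s["eef_rot"]).as_matrix();W=want(yaw)
    print("t %.2f pos"%s["clock"],s["ee_pos"].round(1),"F",s["contact_force"].round(1),"w",round(s["grip_width"],1),
     "| shift cm",(R.T@(np.array(pos)-s["ee_pos"])/10).round(2),"turn",Ro.from_matrix(R.T@W).as_rotvec().round(3))
E
python3 - <<'E'
from h import *;from cell import arm
s=arm.observe();s["ee_pos"]=np.array([267.076,619.91,231.28]);delta(s,[431.8,-8.5,150],0.163)
E
```

```text
t 0.10 pos [267.1 619.9 231.3] F [-0.4  0.2 -0.5] w 85.3 | shift cm [-39.99 -51.18   8.23] turn [-2.000e-03  1.000e-03  1.001e+00]
```

Call:
play_rows --pt "-2.0 -2.56 0.41 0 0 0 0.4" --pt "-2.0 -2.56 0.41 0 0 0 0.4" --pt "-2.0 -2.56 0.41 0 0 0 0.4" --pt "-2.0 -2.56 0.41 0 0 0 0.4" --pt "-2.0 -2.56 0.41 0 0 0 0.4" --pt "-2.0 -2.56 0.41 0 0 0 0.4" --pt "-2.0 -2.56 0.41 0 0 0 0.4" --pt "-2.0 -2.56 0.41 0 0 0 0.4" --pt "-2.0 -2.56 0.41 0 0 0 0.4" --pt "-2.0 -2.56 0.41 0 0 0 0.4" --pt "-2.0 -2.56 0.41 0 0 0 0.4" --pt "-2.0 -2.56 0.41 0 0 0 0.4"

```text
clock: 1.1
ee_pos: [365.6, 241.2, 181.6]
eef_rot: [-0.634, -3.077, 0.001]
contact_force: [0.6, -0.7, 0.2]
grip_width: 51.6
```

Call:
play_rows --pt "-2.0 -2.56 0.41 0 0 0 0.4" --pt "-2.0 -2.56 0.41 0 0 0 0.4" --pt "-2.0 -2.56 0.41 0 0 0 0.4" --pt "-2.0 -2.56 0.41 0 0 0 0.4" --pt "-2.0 -2.56 0.41 0 0 0 0.4" --pt "-2.0 -2.56 0.41 0 0 0 0.4" --pt "-2.0 -2.56 0.41 0 0 0 0.4" --pt "-2.0 -2.56 0.41 0 0 0 0.4" --pt "0 0 0 0 0 0.1 0.4" --pt "0 0 0 0 0 0.1 0.4" --pt "0 0 0 0 0 0.1 0.4" --pt "0 0 0 0 0 0.1 0.4"

```text
clock: 2.1
ee_pos: [431.4, -9.0, 148.8]
eef_rot: [-1.242, -2.885, 0.0]
contact_force: [0.2, 0.3, 0.3]
grip_width: 51.3
```

Call:
play_rows --pt "0 0 0 0 0 0.1 0.4" --pt "0 0 0 0 0 0.1 0.4" --pt "0 0 0 0 0 0.1 0.4" --pt "0 0 0 0 0 0.1 0.4" --pt "0 0 0 0 0 0.1 0.4" --pt "0 0 0 0 0 0.1 0.4" --pt "0 0 0 0 0 0 0.4" --pt "0 0 0 0 0 0 0.4"

```text
clock: 2.77
ee_pos: [431.5, -8.5, 149.0]
eef_rot: [-2.028, -2.398, 0.001]
contact_force: [0.2, -0.8, -0.2]
grip_width: 51.2
```

```bash
python3 - <<'E'
from h import *;from cell import arm
s=arm.observe();delta(s,[431.8,-8.5,150],0.163)
p=arm.snapshot("wrist");pickle.dump((s,p),open("pics/w1.pkl","wb"));cv2.imwrite("pics/w1.png",cv2.cvtColor(p["frame"],cv2.COLOR_RGB2BGR));print(p["mount"].round(3),p["fx"],p["cx"],p["cy"])
E
```

```text
t 2.77 pos [431.5  -8.5 149. ] F [ 0.2 -0.8 -0.2] w 51.2 | shift cm [-0.    0.03 -0.1 ] turn [-0.001 -0.     0.004]
[[-1.00000e-03 -9.61000e-01 -2.78000e-01  7.01330e+01]
 [ 1.00000e+00 -1.00000e-03  0.00000e+00  7.25000e-01]
 [-1.00000e-03 -2.78000e-01  9.61000e-01 -1.41626e+02]
 [ 0.00000e+00  0.00000e+00  0.00000e+00  1.00000e+00]] 293.3916978358342 282.9858314501194 211.83044435942412
```

View pics/w1.png

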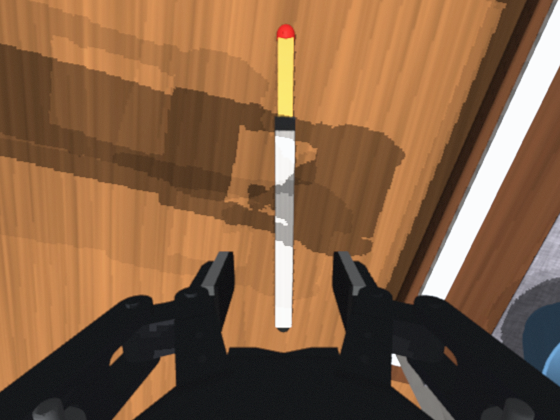

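The wrist view shows the bar centred between the fingers and parallel to the tool x axis, with the red tip at (286,32), the collar at row 123 and the black end at (283,328). A quick numeric cross-check, then the grasp.

```bash
cat >> h.py <<'E'
def wcam(s,p):
    T=np.eye(4);T[:3,:3]=Ro.from_rotvec(s["eef_rot"]).as_matrix();T[:3,3]=s["ee_pos"];M=np.linalg.inv(T@p["mount"])
    q=dict(p);q["R"]=M[:3,:3];q["t"]=M[:3,3];return q
E
python3 - <<'E'
from h import *
s,p=pickle.load(open("pics/w1.pkl","rb"));q=wcam(s,p)
red=lambda h,s,v:((h<6)|(h>172))&(s>170)&(v>90)
m,c,n=mask(q,red,(270,15,300,50));vs,us=np.nonzero(m);print("red tip",c,n,vs.min(),onz(q,*c,9).round(1), "tip",onz(q,c[0],vs.min(),9).round(1))
wht=lambda h,s,v:(v>110)&(s<60)
m,c,n=mask(q,wht,(268,125,300,332));vs,us=np.nonzero(m)
for r in(140,200,300):
    k=us[vs==r];u=k.mean();print(r,k.min(),k.max(),onz(q,u,r,18).round(1))
print("collar/tube end",onz(q,286,117,18).round(1),"black end of tube",onz(q,284,vs.max()+.5,18).round(1))
E
```

```text
red tip [285.3248731   31.34517766] 197 24 [409.8 137.9   9. ] tip [408.9 143.3   9. ]
140 275 294 [423.9  49.8  18. ]
200 275 293 [432.7  -5.3  18. ]
300 275 291 [ 449.7 -113.    18. ]
collar/tube end [421.9  69.5  18. ] black end of tube [ 456.4 -146.6   18. ]
```

Call:
play_rows --pt "0 0.1 2.5 0 0 0.004 0.4" --pt "0 0.1 2.5 0 0 0 0.4" --pt "0 0 2.5 0 0 0 0.4" --pt "0 0 2.5 0 0 0 0.4" --pt "0 0 2.5 0 0 0 0.4" --pt "0 0 1.0 0 0 0 0.4" --pt "0 0 0.7 0 0 0 0.4" --pt "0 0 0.4 0 0 0 0.4" --pt "0 0 0 0 0 0 0.4"

```text
clock: 3.57
ee_pos: [434.1, -8.3, 3.3]
eef_rot: [-2.036, -2.392, 0.0]
contact_force: [-0.3, 0.3, 0.4]
grip_width: 51.2
```

Call:
play_rows --pt "0 0 0 0 0 0 0.7" --pt "0 0 0 0 0 0 0.8" --pt "0 0 0 0 0 0 0.9" --pt "0 0 0 0 0 0 1" --pt "0 0 0 0 0 0 1" --pt "0 0 0 0 0 0 1" --pt "0 0 0 0 0 0 1" --pt "0 0 0 0 0 0 1" --grip_force 100

```text
clock: 4.23
ee_pos: [435.0, -8.4, 4.8]
eef_rot: [2.036, 2.39, 0.002]
contact_force: [-1.2, 0.7, 4.8]
grip_width: 15.3
```

```bash
python3 - <<'E'
from h import *;from cell import arm
s=arm.observe();delta(s,[434,-9.5,3],0.159);print(s["contact_force"],s["grip_width"])
E
```

```text
t 4.23 pos [435.   -8.4   4.8] F [-1.2  0.7  4.8] w 15.3 | shift cm [-0.1  -0.11  0.18] turn [0.002 0.    0.001]
[-1.21657803  0.67078925  4.81626995] 15.254047732192529
```

Call:
play_rows --pt "0 0 0 0 0 0 1" --pt "0 0 -0.5 0 0 0 1" --pt "0 0 -1.5 0 0 0 1" --pt "0 0 -2.5 0 0 0 1" --pt "0 0 -2.5 0 0 0 1" --pt "0 0 -2 0 0 0 1" --pt "0 0 0 0 0 0 1" --pt "0 0 0 0 0 0 1"

```text
clock: 4.9
ee_pos: [435.0, -8.3, 94.6]
eef_rot: [2.035, 2.39, 0.004]
contact_force: [-1.3, 1.0, -3.9]
grip_width: 15.3
```

```bash
cat >> h.py <<'E'
def look(arm,n,tag):
    s=arm.observe();p=arm.snapshot(n);pickle.dump((s,p),open(f"pics/{tag}.pkl","wb"));cv2.imwrite(f"pics/{tag}.png",cv2.cvtColor(p["frame"],cv2.COLOR_RGB2BGR));return s,p
E
python3 - <<'E'
from h import *;from cell import arm
s,p=look(arm,"wrist","w2");delta(s,[434,-9.5,93],0.159)
E
```

```text
t 4.90 pos [435.   -8.3  94.6] F [-1.3  1.  -3.9] w 15.3 | shift cm [-0.1  -0.12  0.16] turn [0.004 0.001 0.001]
```

View pics/w2.png

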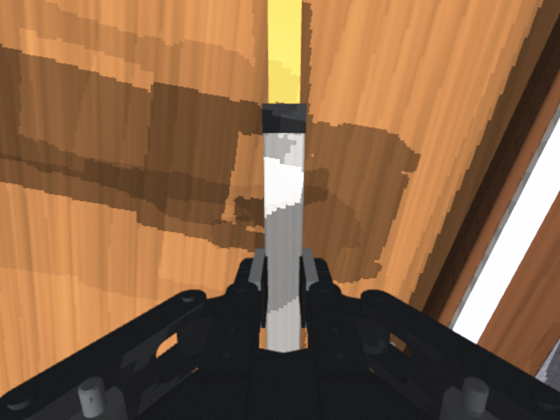

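The wrist view shows the bar held square and centred between the pads (collar at rows 104–132, columns 263–306); the weight shows in the force. Next I triangulate the held bar's ends to get its pose in the tool frame.

```bash
cat > barpose.py <<'E'
from h import *
import sys
red=lambda h,s,v:((h<6)|(h>172))&(s>150)&(v>70)
brs=lambda h,s,v:(h>20)&(h<33)&(s>100)&(v>80)
def bar(sa,a,b,guess):
    R=Ro.from_rotvec(sa["eef_rot"]).as_matrix();out={}
    for n,f,y in(("red",red,148),("brass",brs,110)):
        X0=sa["ee_pos"]+R@np.array([y,0,-guess]);uv=[]
        for p in(a,b):
            c=proj(p,X0).astype(int);_,ce,nn=mask(p,f,(c[0]-14,c[1]-12,c[0]+14,c[1]+12));uv.append(ce);print(n,nn,end=" ")
        X,e=tri([a,b],uv);out[n]=X;print(X.round(1),e[0],"in tool",(R.T@(X-sa["ee_pos"])).round(1))
    return out
if __name__=="__main__":
    from cell import arm
    s,a=look(arm,"top",sys.argv[1]+"t");s,b=look(arm,"scene",sys.argv[1]+"s");bar(s,a,b,4)
E
python3 barpose.py b1; python3 - <<'E'
from h import *
s,p=pickle.load(open("pics/w2.pkl","rb"));q=wcam(s,p)
# bar width at collar -> depth ; collar 18mm? tube rows
print(p["range_z"][115,284],p["range_z"][170,284],p["range_z"][60,284]);R=Ro.from_rotvec(s["eef_rot"]).as_matrix()
X=cloud(q)
for v in(30,60,90,118,140,170,200,230):print(v,(R.T@(X[v,284]-s["ee_pos"])).round(1))
E
```

```text
red 10 red 4 [410.5 138.  101.3] [0.33 0.11] in tool [147.8   1.4  -9. ]
brass 89 brass 29 [415.8 101.6 103.9] [0.65 0.22] in tool [111.    0.8 -11.7]
122.99258 129.38962 118.51987
30 [107.1   1.3  -9.5]
60 [ 96.1   1.2 -10.7]
90 [85.   1.2 -9.3]
118 [ 73.7   1.2 -12. ]
140 [ 64.7   1.2 -12. ]
170 [ 51.9   1.2 -12.2]
200 [ 38.2   1.2 -12. ]
230 [ 24.3   1.2 -13.6]
```

```bash
python3 - <<'E'
from h import *;from cell import arm
s=arm.observe();delta(s,[556.4,-0.6,91],-0.257)
E
```

```text
t 5.05 pos [432.2  -8.1  91.7] F [-0.7 -0.5 -2.7] w 15.4 | shift cm [-1.23 12.38  0.03] turn [-0.003 -0.     0.417]
```

```bash
python3 - <<'E'
from h import *;from cell import arm
for n in("w2","b1t","b1s"):
    s,_=pickle.load(open(f"pics/{n}.pkl","rb"));print(n,s["clock"],s["ee_pos"].round(2),s["qpos"].round(4),s["contact_force"].round(1))
s=arm.observe();print(s["clock"],s["ee_pos"].round(2),s["qpos"].round(4))
E
```

```text
w2 4.9 [435.02  -8.33  94.61] [-0.0764 -0.066   2.2358  0.      0.968  -0.2365] [-1.3  1.  -3.9]
b1t 4.95 [433.52  -8.22  93.1 ] [-0.0764 -0.0645  2.2376  0.      0.9682 -0.2365] [-0.5  0.4 -2.6]
b1s 5.0 [432.61  -8.17  92.17] [-0.0765 -0.0635  2.2387  0.      0.9683 -0.2364] [-0.3 -0.4 -3.1]
5.05 [432.19  -8.14  91.67] [-0.0765 -0.0628  2.2391 -0.      0.9684 -0.2365]
```

Call:
play_rows --pt "0 0 0 0 0 0.083 1" --pt "0 0 0 0 0 0.083 1" --pt "0 0 0 0 0 0.083 1" --pt "0 0 0 0 0 0.083 1" --pt "0 0 0 0 0 0.083 1" --pt "0 0 0 0 0 0 1" --pt "0 0 0 0 0 0 1"

```text
clock: 5.63
ee_pos: [432.6, -8.2, 91.8]
eef_rot: [-2.482, -1.923, 0.004]
contact_force: [-0.3, -0.9, -2.7]
grip_width: 15.2
```

```bash
python3 - <<'E'
from h import *;from cell import arm
s=arm.observe();delta(s,[556.4,-0.6,91],-0.257)
E
```

```text
t 5.63 pos [432.6  -8.2  91.8] F [-0.3 -0.9 -2.7] w 15.2 | shift cm [ 3.83 11.8   0.04] turn [-0.003  0.001  0.004]
```

Call:
play_rows --pt "0.6 1.8 0 0 0 0 1" --pt "0.8 2.4 0 0 0 0 1" --pt "0.8 2.4 0 0 0 0 1" --pt "0.8 2.4 0 0 0 0.004 1" --pt "0.5 1.8 0 0 0 0 1" --pt "0.3 1.0 0 0 0 0 1" --pt "0 0 0 0 0 0 1" --pt "0 0 0 0 0 0 1" --pt "0 0 0 0 0 0 1"

```text
clock: 6.38
ee_pos: [555.7, -1.3, 92.4]
eef_rot: [-2.488, -1.916, 0.003]
contact_force: [-0.6, 0.4, -2.8]
grip_width: 15.3
```

```bash
python3 barpose.py b2; python3 - <<'E'
from h import *;from cell import arm
s,p=look(arm,"wrist","w3");delta(s,[566.6,38.1,91],-0.257)
for n in("b2t","b2s"):
    print(pickle.load(open(f"pics/{n}.pkl","rb"))[0]["ee_pos"].round(1))
a=cv2.imread("pics/b2t.png")[155:230,190:340];b=cv2.imread("pics/b2s.png")[165:250,220:370];w=cv2.imread("pics/w3.png")
o=np.zeros((560,800,3),np.uint8);o[:225,:450]=cv2.resize(a,(450,225),interpolation=2);o[230:485,:450]=cv2.resize(b,(450,255),interpolation=2);o[:262,450:]=cv2.resize(w,(350,262));cv2.imwrite("pics/m3.png",o)
E
```

```text
red 10 red 9 [593.2 141.  100.6] [0.37 0.14] in tool [147.2  -0.3  -8.1]
brass 77 brass 37 [583.4 105.6 102.6] [1.57 0.56] in tool [110.4  -0.7 -10.1]
t 6.48 pos [555.9  -1.4  92.8] F [ 0.2  1.4 -1.6] w 15.3 | shift cm [4.09 0.02 0.18] turn [-0.002  0.    -0.002]
[555.7  -1.3  92.4]
[555.7  -1.4  92.6]
```

View pics/m3.png

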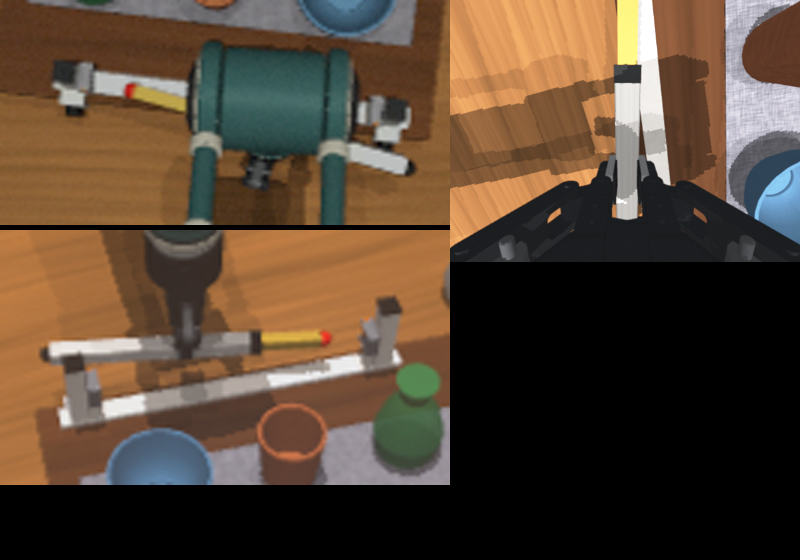

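The montage shows the red foot at top-crop (131,91), in front of and short of the left holder (85,78). The black end (409,166) is well clear on the robot's side of the right post, and the bar looks level. Next I refine the height and pitch with depth differences against the bar lying on the counter.

```bash
python3 - <<'E'
from h import *
brs=lambda h,s,v:(h>20)&(h<33)&(s>100)&(v>80)
wht=lambda h,s,v:(v>110)&(s<70)
red=lambda h,s,v:((h<6)|(h>172))&(s>150)&(v>70)
blk=lambda h,s,v:(v<75)&(s<110)
a0=pickle.load(open("pics/top0.pkl","rb"));b0=pickle.load(open("pics/scene0.pkl","rb"))
a1=pickle.load(open("pics/b2t.pkl","rb"))[1];b1=pickle.load(open("pics/b2s.pkl","rb"))[1]
s,w=pickle.load(open("pics/w3.pkl","rb"))
def st(n,p,f,box,er=1):
    m,c,k=mask(p,f,box);m=cv2.erode(m.astype(np.uint8),np.ones((3,3)))>0 if er else m
    z=cloud(p)[...,2][m];print(n,c.round(1),k,m.sum(),"z med %.1f sd %.1f"%(np.median(z),z.std()))
st("brass0 top",a0,brs,(230,235,262,252));st("brass1 top",a1,brs,(225,180,256,195))
st("tube0R top",a0,wht,(300,225,332,250));st("tube1R top",a1,wht,(304,200,330,215))
st("brass0 sc",b0,brs,(285,170,308,192));st("brass1 sc",b1,brs,(303,190,332,210))
st("tube0 sc",b0,wht,(225,178,295,215));st("tube1L sc",b1,wht,(233,192,282,212))
q=wcam(s,w);X=cloud(q)
# step top and brass from wrist
st("brass w",q,brs,(250,0,320,110));st("tube w",q,wht,(265,130,300,250))
for (u,v) in [(460,200),(470,60),(420,130),(480,260),(100,300)]:print("w",u,v,X[v,u].round(1))
print("black tip", tri([a1,b1],[mask(a1,blk,(324,206,331,214))[1],mask(b1,blk,(231,199,238,209))[1]]))
m=(cloud(a1)[...,2]>120)&(cloud(a1)[...,2]<165);m[:, :200]=0;m[:,225:]=0;m[:165]=0;m[195:]=0;print("capL z",np.median(cloud(a1)[...,2][m]),m.sum())
# counter height bias
for n,p in(("top",a0),("scene",b0)):
    Z=cloud(p);k=(Z[...,0]>380)&(Z[...,0]<550)&(Z[...,1]>-200)&(Z[...,1]<200);print(n,"counter",np.median(Z[...,2][k]))
E
```

```text
brass0 top [247.5 243.5] 87 39 z med 14.9 sd 3.4
brass1 top [243.1 187.5] 77 31 z med 102.8 sd 3.3
tube0R top [312.5 233.6] 159 85 z med 17.8 sd 177.1
tube1R top [314.4 207.3] 136 75 z med 105.6 sd 99.8
brass0 sc [295.9 181.3] 26 0 z med nan sd nan
brass1 sc [315.5 200.6] 37 1 z med 101.7 sd 0.0
tube0 sc [258.5 197.1] 398 232 z med 18.4 sd 78.4
tube1L sc [257.2 204.4] 284 177 z med 105.7 sd 117.2
brass w [283.5  50.7] 3304 3062 z med 102.5 sd 6.3
tube w [282. 191.] 4095 3795 z med 105.0 sd 8.9
w 460 200 [674.   -7.   49.4]
w 470 60 [687.3  74.6  49.5]
w 420 130 [655.2  43.3  48.3]
w 480 260 [683.4 -53.6  49.1]
w 100 300 [374.2 -37.2  -0.5]
black tip (array([ 517.38459023, -141.6683968 ,   98.47352823]), [array([0.41, 0.11]), array([ 0.41, -0.  ])])
capL z 142.84898487331026 59
top counter 0.9181566097551631
scene counter 1.944281387599461
  return _methods._mean(a, axis=axis, dtype=dtype,
  ret = ret.dtype.type(ret / rcount)
  ret = _var(a, axis=axis, dtype=dtype, out=out, ddof=ddof,
  arrmean = um.true_divide(arrmean, div, out=arrmean,
  ret = ret.dtype.type(ret / rcount)
```

Call:
play_rows --pt "0.3 0.1 0.1 0 0 0 1" --pt "0.6 0 0.1 0 0 0 1" --pt "0.8 0 0 0 0 0 1" --pt "0.8 0 0 0 0 0 1" --pt "0.4 0 0 0 0 0 1" --pt "0.1 0 0 0 0 0 1" --pt "0 0 0 0 0 0 1" --pt "0 0 0 0 0 0 1"

```text
clock: 7.2
ee_pos: [566.3, 27.6, 91.3]
eef_rot: [2.489, 1.917, -0.0]
contact_force: [0.1, 1.0, -2.9]
grip_width: 15.3
```

```bash
python3 barpose.py b3; python3 - <<'E'
from h import *;from cell import arm
s=arm.observe();delta(s,[566.6,38.1,90.7],-0.257)
a=cv2.imread("pics/b3t.png")[165:205,200:260];b=cv2.imread("pics/b3s.png")[180:230,310:370]
o=np.zeros((500,800,3),np.uint8);o[:267,:400]=cv2.resize(a,(400,267),interpolation=2);o[:333,400:]=cv2.resize(b,(400,333),interpolation=2);cv2.imwrite("pics/m4.png",o[:340])
E
```

```text
red 12 red 9 [604.5 170.   97.2] [0.44 0.17] in tool [147.7   0.6  -6. ]
brass 64 brass 41 [594.5 136.4 101.8] [1.81 0.66] in tool [112.7  -0.5 -10.6]
t 7.30 pos [566.2  27.2  91.2] F [ 0.8 -0.5 -2.4] w 14.7 | shift cm [ 1.06 -0.24  0.05] turn [-0.     0.    -0.002]
```

View pics/m4.png

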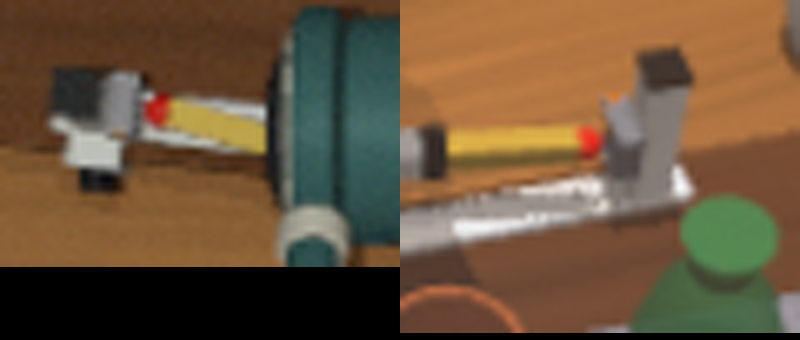

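The top crop shows the red ball (158,110) right at the mouth of the left holder (102–140, 72–132), and the scene crop shows it level with the pocket. I advance along the bar's axis and read the force.

Call:
play_rows --pt "0.2 -0.06 0 0 0 0 1" --pt "0.2 0 0 0 0 0 1" --pt "0.2 0 0 0 0 0 1" --pt "0.2 0 0 0 0 0 1" --pt "0 0 0 0 0 0 1" --pt "0 0 0 0 0 0 1" --grip_force 120

```text
clock: 7.8
ee_pos: [567.8, 35.4, 91.3]
eef_rot: [2.489, 1.916, 0.0]
contact_force: [-0.8, 0.3, -3.0]
grip_width: 14.7
```

Call:
play_rows --pt "0.1 0 0 0 0 0 1" --pt "0.1 0 0 0 0 0 1" --pt "0.1 0 0 0 0 0 1" --pt "0.1 0 0 0 0 0 1" --pt "0 0 0 0 0 0 1" --pt "0 0 0 0 0 0 1"

```text
clock: 8.3
ee_pos: [568.8, 39.2, 91.3]
eef_rot: [2.49, 1.916, -0.0]
contact_force: [0.0, 0.3, -2.4]
grip_width: 14.2
```

Call:
play_rows --pt "0.1 -0.02 0 0 0 0 1" --pt "0.1 0 0 0 0 0 1" --pt "0.1 0 0 0 0 0 1" --pt "0 0 0 0 0 0 1" --pt "0 0 0 0 0 0 1"

```text
clock: 8.72
ee_pos: [569.0, 41.1, 91.2]
eef_rot: [2.489, 1.916, -0.002]
contact_force: [-0.2, -5.6, -1.7]
grip_width: 14.5
```

Call:
play_rows --pt "0.1 0 0 0 0 0 1" --pt "0.1 0 0 0 0 0 1" --pt "0.1 0 0 0 0 0 1" --pt "0.1 0 0 0 0 0 1" --pt "0 0 0 0 0 0 1" --pt "0 0 0 0 0 0 1"

```text
clock: 9.22
ee_pos: [569.9, 44.1, 91.1]
eef_rot: [2.488, 1.915, -0.004]
contact_force: [-1.1, -8.6, -1.5]
grip_width: 14.2
```

```bash
cat > st.py <<'E'
from h import *;from cell import arm
s=arm.observe();R=Ro.from_rotvec(s["eef_rot"]).as_matrix();d=R[:,0]
f=s["contact_force"]-np.array([0,0,-2.7])
ys=np.array([.1067,.9943,0]);xs=np.array([.9943,-.1067,0]);O=s["ee_pos"]+np.array([0,0,4.3]);r=O-np.array([590,39.2,95])
print("t %.2f yaw-step %.4f"%(s["clock"],np.arctan2(-d[0],d[1])+.107),"tool pos",s["ee_pos"].round(2),"step rel x %.2f y %.2f z %.2f"%(xs@r,ys@r,r[2]),"F along bar %.1f, step x %.1f y %.1f z %.1f"%(f@d,f@xs,f@ys,f[2]),"T",s["ft_torque"].round(2),"w %.1f"%s["grip_width"])
E
python3 st.py
```

```text
t 9.22 yaw-step -0.1517 tool pos [569.85  44.08  91.12] step rel x -20.55 y 2.70 z 0.42 F along bar -8.6, step x -0.2 y -8.6 z 1.2 T [-1.28  0.19 -0.11] w 14.2
```

Call:
play_rows --pt "0.1 0 0 0 0 0 1" --pt "0.1 0 0 0 0 0 1" --pt "0.1 0 0 0 0 0 1" --pt "0.1 0 0 0 0 0 1" --pt "0.1 0 0 0 0 0 1" --pt "0.1 0 0 0 0 0 1" --pt "0 0 0 0 0 0 1" --pt "0 0 0 0 0 0 1"

```text
clock: 9.88
ee_pos: [570.9, 48.6, 90.9]
eef_rot: [2.487, 1.915, -0.008]
contact_force: [-2.5, -12.8, -1.4]
grip_width: 14.3
```

```bash
python3 st.py
```

```text
t 9.88 yaw-step -0.1514 tool pos [570.94  48.56  90.94] step rel x -19.95 y 7.27 z 0.24 F along bar -13.1, step x -1.2 y -13.0 z 1.3 T [-1.97  0.32 -0.13] w 14.3
```

Call:
play_rows --pt "0.1 0 0 0 0 0 1" --pt "0.1 0 0 0 0 0 1" --pt "0.1 0 0 0 0 0 1" --pt "0.05 0 0 0 0 0 1" --pt "0 0 0 0 0 0 1" --pt "0 0 0 0 0 0 1"

```text
clock: 10.38
ee_pos: [571.6, 51.2, 90.9]
eef_rot: [2.486, 1.915, -0.01]
contact_force: [-3.0, -15.4, 0.3]
grip_width: 14.8
```

```bash
python3 st.py
```

```text
t 10.38 yaw-step -0.1513 tool pos [571.58  51.17  90.87] step rel x -19.59 y 9.93 z 0.17 F along bar -15.7, step x -1.3 y -15.6 z 3.0 T [-2.33  0.4  -0.14] w 14.8
```

Call:
play_rows --pt "0.05 0 0 0 0 0 1" --pt "0.04 0 0 0 0 0 1" --pt "0 0 0 0 0 0 1" --pt "0 0 0 0 0 0 1"

```text
clock: 10.72
ee_pos: [571.6, 51.5, 90.8]
eef_rot: [2.486, 1.915, -0.011]
contact_force: [-3.9, -17.5, -0.2]
grip_width: 14.4
```

```bash
echo 'print("bar pitch (z of d) %.4f -> red end %.1f, black end %.1f rel"%(d[2],135*d[2]+r[2],-142*d[2]+r[2]))' >> st.py; python3 st.py
```

```text
t 10.72 yaw-step -0.1512 tool pos [571.63  51.51  90.81] step rel x -19.58 y 10.28 z 0.11 F along bar -18.0, step x -2.0 y -17.9 z 2.5 T [-2.59  0.47 -0.11] w 14.4
bar pitch (z of d) -0.0078 -> red end -0.9, black end 1.2 rel
```

Call:
play_rows --pt "0 0.17 0 0 0 -0.0125 1" --pt "0 0.17 0 0 0 -0.0125 1" --pt "0 0.17 0 0 0 -0.0125 1" --pt "0 0.17 0 0 0 -0.0125 1" --pt "0 0 0 0 0 0 1"

```text
clock: 11.13
ee_pos: [578.7, 49.8, 91.0]
eef_rot: [2.437, 1.977, -0.01]
contact_force: [-3.0, -16.4, -1.2]
grip_width: 14.8
```

```bash
python3 st.py
```

```text
t 11.13 yaw-step -0.1006 tool pos [578.74  49.83  90.96] step rel x -12.33 y 9.36 z 0.26 F along bar -16.7, step x -1.2 y -16.7 z 1.5 T [-2.55  0.43 -0.01] w 14.8
bar pitch (z of d) -0.0075 -> red end -0.8, black end 1.3 rel
```

Call:
play_rows --pt "0.02 0.165 0 0 0 -0.0125 1" --pt "0.01 0.165 0 0 0 -0.0125 1" --pt "0.01 0.165 0 0 0 -0.0125 1" --pt "0 0.165 0 0 0 -0.0125 1" --pt "0 0 0 0 0 0 1"

```text
clock: 11.55
ee_pos: [585.7, 48.6, 91.1]
eef_rot: [2.386, 2.037, -0.01]
contact_force: [-2.1, -17.7, -0.5]
grip_width: 14.4
```

```bash
python3 st.py
```

```text
t 11.55 yaw-step -0.0505 tool pos [585.67  48.57  91.08] step rel x -5.31 y 8.85 z 0.38 F along bar -17.8, step x -0.2 y -17.8 z 2.2 T [-2.76  0.36 -0.08] w 14.4
bar pitch (z of d) -0.0079 -> red end -0.7, black end 1.5 rel
```

Call:
play_rows --pt "0 0.165 0 0 0 -0.0125 1" --pt "0 0.165 0 0 0 -0.0125 1" --pt "0 0.165 0 0 0 -0.0125 1" --pt "0 0 0 0 0 0 1"

```text
clock: 11.88
ee_pos: [590.9, 47.8, 91.2]
eef_rot: [2.347, 2.081, -0.009]
contact_force: [-1.4, -17.9, -1.1]
grip_width: 14.1
```

```bash
python3 st.py
```

```text
t 11.88 yaw-step -0.0131 tool pos [590.93  47.8   91.24] step rel x 0.00 y 8.65 z 0.54 F along bar -17.9, step x 0.6 y -17.9 z 1.6 T [-2.74  0.26 -0.08] w 14.1
bar pitch (z of d) -0.0078 -> red end -0.5, black end 1.6 rel
```

Call:
play_rows --pt "0 0.17 0 0 0 -0.0125 1" --pt "0 0 0 0 0 0 1"

```text
clock: 12.05
ee_pos: [592.7, 47.6, 91.3]
eef_rot: [2.334, 2.095, -0.009]
contact_force: [-0.5, -18.4, -0.8]
grip_width: 14.7
```

```bash
python3 st.py; python3 - <<'E'
from h import *;from cell import arm
look(arm,"top","b5t");look(arm,"scene","b5s");look(arm,"wrist","w5")
a=cv2.imread("pics/b5t.png")[165:210,200:340];b=cv2.imread("pics/b5s.png")[180:240,230:370]
o=np.zeros((600,800,3),np.uint8);o[:257]=cv2.resize(a,(800,257),interpolation=2);o[257:]=cv2.resize(b,(800,343),interpolation=2);cv2.imwrite("pics/m5.png",o)
E
```

```text
t 12.05 yaw-step -0.0006 tool pos [592.7   47.59  91.29] step rel x 1.79 y 8.63 z 0.59 F along bar -18.3, step x 1.5 y -18.3 z 1.9 T [-2.74  0.19 -0.11] w 14.7
bar pitch (z of d) -0.0077 -> red end -0.5, black end 1.7 rel
```

View pics/m5.png

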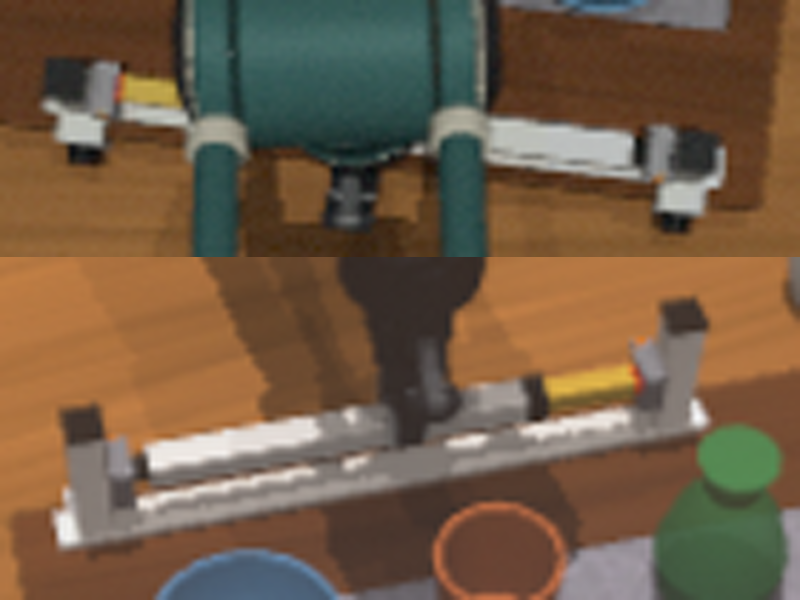

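Both feet now line up with their holders: black foot at (640,150) in the top crop and at (140,468) in the scene crop, red foot in the left pocket. I ease off so that the black foot springs into the right holder.

Call:
play_rows --pt "-0.15 -0.05 0 0 0 0 1" --pt "-0.15 0 0 0 0 0 1" --pt "-0.15 0 0 0 0 0 1" --pt "-0.15 0 0 0 0 0 1" --pt "-0.1 0 0 0 0 0 1" --pt "-0.1 0 0 0 0 0 1" --pt "0 0 0 0 0 0 1" --pt "0 0 0 0 0 0 1"

```text
clock: 12.87
ee_pos: [591.6, 42.0, 91.4]
eef_rot: [2.337, 2.095, -0.004]
contact_force: [-0.3, -11.0, -2.0]
grip_width: 14.3
```

```bash
python3 st.py
```

```text
t 12.87 yaw-step -0.0020 tool pos [591.57  41.95  91.36] step rel x 1.27 y 2.91 z 0.66 F along bar -11.0, step x 0.9 y -10.9 z 0.7 T [-1.68  0.01 -0.13] w 14.3
bar pitch (z of d) -0.0040 -> red end 0.1, black end 1.2 rel
```

Call:
play_rows --pt "-0.1 0 0 0 0 0 1" --pt "-0.1 0 0 0 0 0 1" --pt "-0.1 0 0 0 0 0 1" --pt "-0.05 0 0 0 0 0 1" --pt "0 0 0 0 0 0 1" --pt "0 0 0 0 0 0 1"

```text
clock: 13.37
ee_pos: [591.4, 40.2, 91.4]
eef_rot: [2.338, 2.096, -0.001]
contact_force: [0.6, -6.1, -2.0]
grip_width: 14.6
```

```bash
python3 st.py
```

```text
t 13.37 yaw-step -0.0023 tool pos [591.4   40.15  91.4 ] step rel x 1.29 y 1.10 z 0.70 F along bar -6.0, step x 1.2 y -6.0 z 0.7 T [-1.   -0.11 -0.15] w 14.6
bar pitch (z of d) -0.0014 -> red end 0.5, black end 0.9 rel
```

Call:
play_rows --pt "-0.1 -0.03 0 0 0 0 1" --pt "-0.1 0 0 0 0 0 1" --pt "0 0 0.1 0 0 0 1" --pt "0 0 0.1 0 0 0 1" --pt "0 0 0 0 0 0 1" --pt "0 0 0 0 0 0 1"

```text
clock: 13.87
ee_pos: [591.5, 39.8, 90.5]
eef_rot: [2.338, 2.097, 0.003]
contact_force: [0.4, 0.5, 5.0]
grip_width: 14.7
```

```bash
python3 st.py
```

```text
t 13.87 yaw-step -0.0020 tool pos [591.51  39.85  90.52] step rel x 1.44 y 0.80 z -0.18 F along bar 0.5, step x 0.3 y 0.5 z 7.7 T [ 0.17 -0.06 -0.13] w 14.7
bar pitch (z of d) 0.0010 -> red end -0.0, black end -0.3 rel
```

The tool carries no force along the bar now, so both feet are seated with the spring between them. I release and withdraw straight up.

Call:
play_rows --pt "0 0 0 0 0 0 0.8" --pt "0 0 0 0 0 0 0.7" --pt "0 0 0 0 0 0 0.6" --pt "0 0 0 0 0 0 0.6" --pt "0 0 0 0 0 0 0.6" --pt "0 0 0 0 0 0 0.6"

```text
clock: 14.37
ee_pos: [590.0, 39.2, 88.8]
eef_rot: [-2.339, -2.097, 0.001]
contact_force: [1.0, 0.4, 0.6]
grip_width: 34.3
```

```bash
python3 st.py; python3 - <<'E'
from h import *;from cell import arm
look(arm,"wrist","w6")
E
```

```text
t 14.37 yaw-step -0.0019 tool pos [589.97  39.21  88.8 ] step rel x -0.03 y 0.01 z -1.90 F along bar 0.5, step x 1.0 y 0.5 z 3.3 T [-0.    0.06 -0.  ] w 34.3
bar pitch (z of d) -0.0002 -> red end -1.9, black end -1.9 rel
```

View pics/w6.png

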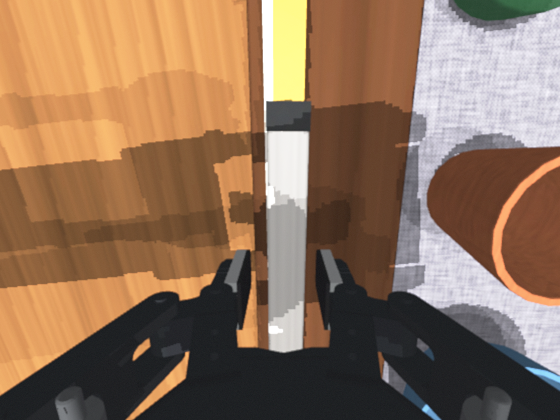

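The bar hangs free between the open fingers, with the collar at (289,115) and clear gaps on both sides (columns 250–268 and 310–318). I lift off.

Call:
play_rows --pt "0 0 -0.8 0 0 0 0.6" --pt "0 0 -1.5 0 0 0 0.6" --pt "0 0 -2.5 0 0 0 0.6" --pt "0 0 -2.5 0 0 0 0.6" --pt "0 0 -2.5 0 0 0 0.6" --pt "0 0 -2.5 0 0 0 0.6" --pt "0 0 -2.5 0 0 0 0.6" --pt "0 0 -2.5 0 0 0 0.6" --pt "0 -1 -1.5 0 0 0 0.6" --pt "0 -2 0 0 0 0 0.6" --pt "0 -3 0 0 0 0 0.6" --pt "0 -3 0 0 0 0 0.6"

```text
clock: 15.42
ee_pos: [500.6, 49.0, 278.4]
eef_rot: [2.339, 2.096, 0.002]
contact_force: [0.0, -0.8, 0.1]
grip_width: 34.2
```

Call:
play_rows --pt "0 -3 0 0 0 0 0.6" --pt "0 -3 0 0 0 0 0.6" --pt "0 -1 0 0 0 0 0.6" --pt "0 0 0 0 0 0 0.6" --pt "0 0 0 0 0 0 0.6" --pt "0 0 0 0 0 0 0.6"

```text
clock: 15.92
ee_pos: [432.6, 56.6, 277.9]
eef_rot: [2.338, 2.096, 0.002]
contact_force: [-0.4, 0.3, -0.3]
grip_width: 33.8
```

```bash
python3 - <<'E'
from h import *;from cell import arm
s,a=look(arm,"top","b7t");s,b=look(arm,"scene","b7s");print(s["clock"],s["ee_pos"].round(0),s["contact_force"].round(1))
brs=lambda h,s,v:(h>20)&(h<33)&(s>100)&(v>80)
wht=lambda h,s,v:(v>110)&(s<70)
def med(p,f,box):
    m,c,k=mask(p,f,box);m2=cv2.erode(m.astype(np.uint8),np.ones((3,3)))>0;return c,k,np.median(cloud(p)[...,2][m2]) if m2.any() else None
print("brass",med(a,brs,(212,172,250,195)),med(b,brs,(303,180,350,215)));
A=cv2.resize(cv2.imread("pics/b7t.png")[165:210,200:340],(800,257),interpolation=2);B=cv2.resize(cv2.imread("pics/b7s.png")[180:240,230:370],(800,343),interpolation=2)
cv2.imwrite("pics/m7.png",np.vstack([A,B]))
# wares: mean abs image change around each ware vs start
a0=pickle.load(open("pics/top0.pkl","rb"))
blu=lambda h,s,v:(h>95)&(h<115)&(s>120)
grn=lambda h,s,v:(h>50)&(h<80)&(s>120)
org=lambda h,s,v:((h<14)|(h>174))&(s>150)&(v>95)
for n,f,bx in(("bowl",blu,(285,128,328,172)),("vase",grn,(205,130,236,160)),("cup",org,(248,132,276,160))):print(n,mask(a0,f,bx)[1].round(1),mask(a,f,bx)[1].round(1))
E
```

```text
15.9667 [433.  57. 278.] [-0.4  0.2  0.3]
brass (array([231.04651163, 181.08139535]), np.int32(86), np.float64(101.4552459996514)) (array([330.875 , 201.9375]), np.int32(32), None)
bowl [314.2 140.3] [316.  143.6]
vase [221.8 146.3] [221.4 146.5]
cup [261.4 149.1] [261.4 149. ]
```

View pics/m7.png

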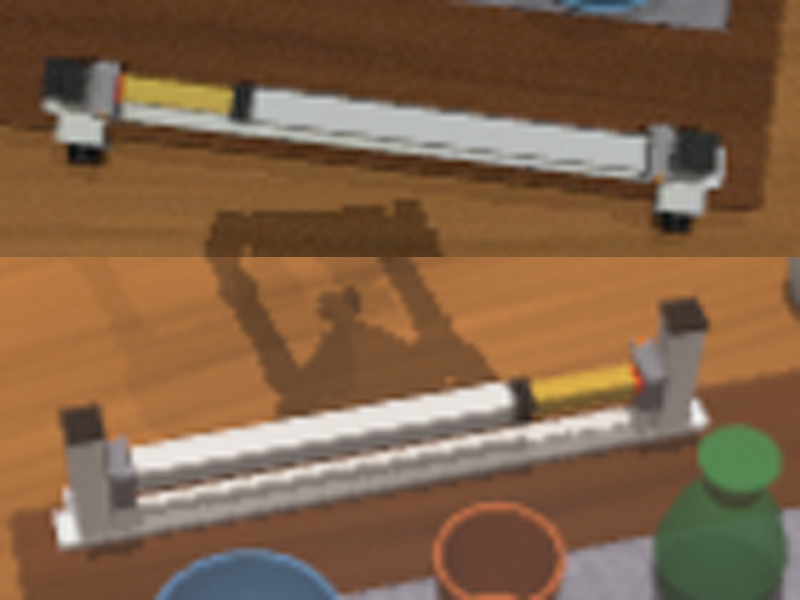

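The bar spans both holders in line: red foot at (120,88) in the left pocket, black foot hidden in the right pocket at (650,155). The brass height gives a bar origin of about 86 mm. One last check on the bowl and on whether the bar is still, then I hand in.

```bash
python3 - <<'E'
from h import *;from cell import arm
a0=pickle.load(open("pics/top0.pkl","rb"));a=pickle.load(open("pics/b7t.pkl","rb"))[1];s,c=look(arm,"top","b8t")
for n,p in(("start",a0),("end",c)):
    Z=cloud(p);m=(Z[...,2]>62)&(Z[...,2]<125);m[:128]=0;m[173:]=0;m[:,:284]=0;m[:,330:]=0;v,u=np.nonzero(m);print("bowl raised px",n,m.sum(),u.mean().round(1),v.mean().round(1))
print("bar change between pics",np.abs(a["frame"][170:205,205:330].astype(int)-c["frame"][170:205,205:330]).mean())
arm.hand_in()
E
```

```text
bowl raised px start 669 305.9 149.0
bowl raised px end 672 305.8 149.0
bar change between pics 1.942704761904762
the job is handed in; nothing more can be done
```

The guard bar now hangs released in both holders, with its red foot in the left one, and I have handed the job in. It took about 16 s of the 59 s allowed, and no verdict came back.

**What I did:**
- **Insertion:** I gripped the bar by the big tube and put the red foot into the left holder at about 0.15 rad to the line of the posts.
- **Push and swing:** I pushed until the spring was fully in, at about 18 N. I then swung the bar about that foot; the force stayed at 16.7–18.4 N and the black foot did not jam on the right lip.
- **Release:** I eased back until the tool felt no force along the bar, lowered it slightly, opened the fingers and withdrew. That lowering met about 8 N upward.

**Last checks:**
- **Bar:** The last view shows it in line in both holders. Its height by depth is about 86 mm (75–92 allowed). The gripper's last reading before release put it within 0.002 rad of the posts' line. It read 1.4 mm off that line, and the gripper settled to about 0 once it let go.
- **Sideways position:** The fence sits about 23 mm right of the step's middle, measured from a coarse outline. The bar should therefore be within the 29 mm allowed, but I did not measure this more finely.
- **Wares:** The vase and teacup had not moved. The colour check on the bowl showed a shift of about 3 pixels. The depth check showed 0.1 pixel, so I take the colour shift to be shadow. I did not compare the four wares on the counter; the arm did not go near them low down.
- **Stillness:** Two pictures taken just before handing in differed by about 2 grey levels on average around the bar. I took that as image noise.

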